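Square the sample panels, then draw the sagging bolt and hold the bay gate ajar

TASK

First lay the mint sample panel squarely on top of the blue one, edges flush, and let go of it, so that the pair can be put away as one pile. Then open the panel bay for it: the gate's barrel bolt sags and hangs with a worn notch on the keeper's bent-up lip, so lift it by its green knob over the lip while pulling it back, without wrenching at the keeper, and swing the gate outwards about a hand's width (roughly 10 cm at its free edge). Its spring hinges would shut it again, so finish while still holding the gate ajar; leave the tumbler, the flask and the sanding block alone.

Things in the scene. Friction and masses are not known exactly. Their poses are not given: they have to be found in the camera images.
- mint_panel: loose mint-green painted MDF sample panel, 145 x 56 x 19 mm, about 130 g, lying flat on the bench; origin at the centre of its underside, x along the 145 mm length, y across the 56 mm width, z up
- blue_panel: loose blue painted MDF sample panel, the same size and mass as the mint one, lying flat on the bench; origin and axes as for the mint panel
- bay: fixed low plywood bay, open on top; origin at bench height below the gate, x along the shut gate from the hinge post (nearer the robot) to the lock post, y into the bay, z up. The gate opens outwards, to -y; its outer face, with the bolt, is at y = -9 mm. Posts 40 x 40 mm, 150 mm high, centred at x = -177 and 136 mm; side and back walls 120 mm high, at y > 31 mm
- gate (a joint): gate angle in rad: 0 is shut, grows as the gate swings outwards (clockwise seen from above), up to 1.3. Spring hinges push it shut with 0.4 N m when shut and 0.8 N m at 0.4 rad (about 4 N at the knob). The gate's free edge is 0.264 m from the hinge axis, so 0.38 rad is a gap of about 10 cm
- bolt (a joint): how far the bolt rod is drawn back along itself, in m: about 0 when home in the keeper (it starts at 0 to 0.003), stop at 0.046. The nose leaves the keeper's hoop at 0.015 and has passed the lip, fully clear, at 0.030. The rod drags with about 1.2 N
- leaf: the gate's plywood leaf with the bolt it carries, 18 mm thick, its top edge 140 mm above the bench; shut, it spans x = -150 to 110 mm of the bay. It turns with the gate; origin on the hinge axis at bench height (at x = -153.5, y = -12.5 mm in the bay's frame), axes as the bay's when shut
- barrel: the bolt's barrel: plate 160 x 30 mm with two staples on the gate's outer face, held only by its rear screw (hinge end), about which it pivots with the bolt in it. Origin on that screw, 125 mm above the bench; x along the rod towards the nose, y into the bay. It starts 0.09 rad nose down, the notch on the lip; its upper stop is 0.05 rad above level. 0.35 kg with bolt: 3 N to lift at the knob
- knob (a point): centre of the bolt's green ball knob, 24 mm diameter, on an upright 9 mm stem, 46 mm above the rod's axis and (bolt home) 92 mm from the rear screw. Raising it 9 mm levels the bolt, 11 mm is still below the stop; it then also tilts 4 mm towards the hinge. The staples end 11.5 mm above the axis. Pinch it from above, closing along the rod; pull to the bay's -x to draw; it can also swing the gate
- nose (a point): centre of the end face of the bolt's nose (bolt home: 205 mm from the rear screw). The rod is 16 mm thick; 20 to 34 mm behind the nose its underside has a worn notch 8 mm deep. While this hangs on the lip the bolt can be drawn only a few mm; raised 12 mm or more at the nose (to within 0.03 rad of level, or higher) it passes over the lip
- hinge (a point): point on the upright hinge axis of the gate, 140 mm above the bench
- stile_edge (a point): upper outer corner of the gate's free (lock) edge, 140 mm above the bench
- keeper: steel hoop keeper fixed on the lock post (body listed with the bay's origin and axes): a back plate and a strap 16 mm wide, x = 136 to 152 mm, round the bolt's nose; its lower edge reaches out to the gate side and is bent up there into a lip
- lip (a point): middle of the top edge of the keeper's bent-up lip (4 mm thick along x, 22 mm wide along y), 109 mm above the bench
- tumbler: steel drinking tumbler with a black lid, 72 mm diameter, 157 mm high, standing on the bench; leave alone. Origin at the centre of its foot
- flask: navy-blue drinking flask, 68 mm diameter, 185 mm high, standing on the bench; leave alone. Origin at the centre of its foot
- sanding_block: cork sanding block 100 x 60 x 32 mm on the bench; leave alone. Origin at the centre of its underside
Not all that is in view belongs to the job. What is shaped like the mint_panel but pink or yellow is not meant.

How it is judged (in metres and radians):
On the way, in this order (a step that is already met when the one before it is completed fails the run):
1. the mint panel lies squarely on the blue one, let go (x of mint_panel in the frame of blue_panel between -0.006 and 0.006 m and y of mint_panel in the frame of blue_panel between -0.006 and 0.006 m and z of mint_panel in the frame of blue_panel between 0.016 and 0.022 m and angle between the x axis of mint_panel and the x axis of blue_panel, either way round below 0.07 rad and contact force between the fingers and mint_panel below 0.1 N and linear speed of mint_panel below 0.02 m/s), for 0.3 s.
2. the bolt is drawn out of the keeper (value of joint bolt above 0.018 m), for 0.1 s.
At the end, for the whole second after the job is handed in: The gate stands still 0.24 to 0.60 rad open (63 to 155 mm at its free edge), held by the fingers (over 1 N on gate or bolt), the bolt off the keeper; the mint panel lies flat on the blue one, untouched, centres within 6 mm each way, edges within 0.07 rad (value of joint gate between 0.24 and 0.6 rad and velocity of joint gate between -0.05 and 0.05 rad/s and contact force between the fingers and leaf above 1 N and contact force between leaf and keeper below 0.5 N and x of mint_panel in the frame of blue_panel between -0.006 and 0.006 m and y of mint_panel in the frame of blue_panel between -0.006 and 0.006 m and z of mint_panel in the frame of blue_panel between 0.016 and 0.022 m and angle between the x axis of mint_panel and the x axis of blue_panel, either way round below 0.07 rad and contact force between the fingers and mint_panel below 0.1 N and angle between mint_panel's own z axis and vertical below 0.06 rad); the arm keeps its last pose, push and grip.
It fails at once if the keeper is wrenched: more than 40 N between bolt and keeper (contact force between barrel and keeper above 40 N).
It fails at once if the tumbler is shifted by more than 20 mm or tipped (distance of tumbler from where it was at the start of the episode above 0.02 m or angle between tumbler's own z axis and vertical above 0.2 rad).
It fails at once if the flask is shifted by more than 20 mm or tipped (distance of flask from where it was at the start of the episode above 0.02 m or angle between flask's own z axis and vertical above 0.2 rad).
It fails at once if the sanding block is shifted by more than 20 mm (distance of sanding_block from where it was at the start of the episode above 0.02 m).
It also fails if it takes over 51 s, if anything falls off the work surface, if the arm or the gripper's body presses on something with over 40 N, if the wrist force passes 120 N, or if a joint passes its speed limit or range.

ROBOT

A 7-joint arm with a two-finger parallel gripper is mounted at the origin on the work surface. World frame = base frame: x ahead of the robot, y to its left, z up, the work surface at z = 0. Lengths are in m, angles in degrees, forces in N, time in s.
With the tool pointing down it reaches from about 0.425 to 0.875 m from the base axis. Payload 4.7 kg.
Tool frame: the origin (TCP) lies at the very end of the fingers, on their centre line; the grasp point (between the pads) lies 19 mm behind it; z points along the fingers, y is the line along which they close (so a half turn about z gives the same grasp; the last joint's range is limited). The gripper opens to 87 mm and grips with 3 to 60 N. Pads are 19 mm wide; open, the fingers measure 117 mm over their backs; the gripper's body (75 mm by 190 mm) begins 51 mm behind the grasp point.
Start: joints at [68.417, 18.392, -4.016, 83.108, 1.295, 78.541, -3.26], TCP at [0.248, -0.601, 0.19] pointing down, gripper open.
Joint ranges: [-163.93, 163.93], [-17.29, 119.83], [-79.2, 71.16], [3.27, 140.29], [-89.18, 269.18], [5.43, 117.66], [-154.24, 154.24]. Speed limits (degrees/s): [147.25, 147.25, 180, 180, 180, 180, 180].

INTERFACE

Orientations are given as [roll, pitch, yaw] about the fixed x, y, z axes, in that order (R = Rz(yaw) Ry(pitch) Rx(roll)).
In Python, from cell import get_obs, read_camera, sign_off, silhouettes gives the robot as it stands.
- The arm moves only by the tool play_rows, never from a script. Its argument "steps" is a list that holds one entry, the list of rows, each a list of 7 numbers: the shift along the tool's x, y, z in m, then the turn, a rotation vector about the tool's x, y, z in rad, then the finger opening in m, from 0 to 0.087. A call has 1 to 12 rows; each row shifts and turns the commanded pose from where the row before left it, along the tool's axes as they then stand; what a row does not reach is not made up. A row lasts 1/10 s, in which the tool goes at most 50 mm and 8.59 degrees, less where a joint would pass 70% of its speed; a pose out of reach is approached as far as the arm can. A call is refused whole if a number of a shift passes 0.05 or a number of a turn 0.15, either way. A call with a gripper value outside its range is refused whole. The fingers move at their own pace and stop on an object; "force" is the grip in N (left out, the last holds). Time passes only in rows, so rows that do not move let the fingers close. It gives the time, the measured TCP pose, the force, the opening and the grip force at its end, in the units of the state.
- get_obs(): the state, without advancing time (a new reading comes with each control period).
- read_camera(name): name is "scene" or "side" or "wrist"; returns a dict with "frame" (420x560x3 uint8, red, green, blue), "intrinsics" (3x3 intrinsics, pixels), "view" (4x4, takes a point from world to camera coordinates). Camera axes: x right, y up, looking along -z (the intrinsics and any distortion apply to the point x, -y, -z); pixel columns grow to the right and rows downward; lengths in m; the calibration is good to about 2 mm. A picture is of the moment at which its call begins. There is no depth.
- sign_off(): hands the job in; it is judged then, once.
Trained networks look in the newest picture that a camera, given by its name, has taken for a name from the list of things; names that differ only in an ending like _2 or _b are one class to them, and where a whole thing is asked for, a point or a joint stands for the part that bears it (a point fixed in the world has none). Each returns a list of dicts, best first, with "p" (0 to 1); they miss things now and then, are a little off and sometimes report something else, mostly with a low value. They report only what shows in the picture. A call takes as long as a camera call. They do not tell look-alikes from the thing itself.
- silhouettes(camera, name): "pixels" (420x560 bool, what is visible of it) and "extent" ([left, top, right, bottom] in pixels, round what is visible of it).
The state is a dict: "time_s": time; "qpos": joint angles; "joint_velocities": joint speeds; "effort": joint torques, N m; "tool_pos": TCP position; "tool_rot": TCP orientation; "force": force on the tool from outside, world axes, zero at the start; "wrist_torque": the same for the moment, N m; "grip_width": finger opening in m; "grasp_force": force on a finger pad.
Only numpy, scipy, OpenCV 4.12 (cv2) and the standard library are available. Lean on these libraries where they do the work, as an engineer would, in place of code of your own. Each camera call takes 0.05 s, during which the arm holds its last target. There are 200 camera calls.

## Working session

There is one attempt and no reset: what is moved stays moved. The work goes in short steps, Python scripts to look and compute and a tool call to move; the robot and the scene stay as the last step left them, time stands still between calls to the robot, and variables do not carry over. Pictures are saved under pics/ and viewed, at most 10 in all, crops included, and the job is handed in when it is done.

Besides the shell and the picture viewer there is one more tool, called as name(argument=value, ...), one argument or row to a line, values as JSON. play_rows: Moves the arm, as the interface text tells. Its arguments: {"type":"object","properties":{"steps":{"type":"array","items":{"type":"array","items":{"type":"array","items":{"type":"number"}}}},"force":{"type":"number"}},"required":["steps"]}

```bash
mkdir -p pics; ls; cat > h.py <<'E'
import numpy as np, cv2
from cell import *
def cam(n):
    c=read_camera(n); return c["frame"],np.array(c["intrinsics"]),np.array(c["view"])
def ray(K,V,u,v):
    R=V[:3,:3];t=V[:3,3]; o=-R.T@t
    x=np.linalg.inv(K)@np.array([u,v,1.]); d=R.T@np.array([x[0],-x[1],-x[2]]); return o,d
def onz(K,V,u,v,z):
    o,d=ray(K,V,u,v); return o+d*(z-o[2])/d[2]
def proj(K,V,P):
    p=V[:3,:3]@np.array(P)+V[:3,3]; q=K@np.array([p[0],-p[1],-p[2]]); return q[:2]/q[2]
def tri(obs):
    A=np.zeros((3,3));b=np.zeros(3)
    for K,V,u,v in obs:
        o,d=ray(K,V,u,v); d=d/np.linalg.norm(d); M=np.eye(3)-np.outer(d,d); A+=M;b+=M@o
    return np.linalg.solve(A,b)
def save(n,f): cv2.imwrite("pics/"+n,f[:,:,::-1])
E
python3 - <<'E'
from h import *
o=get_obs(); print(o)
fs=[]
for n in ["scene","side","wrist"]:
    f,K,V=cam(n); fs.append(f); print(n,K.tolist(),np.round(np.linalg.inv(V),3).tolist())
save("scene0.png",fs[0]); save("side0.png",fs[1]); save("wrist0.png",fs[2])
E
```

```text
pics
{'time_s': 0.0, 'qpos': array([68.41818755, 18.44200811, -4.0154761 , 83.17532664,  1.29483496,
       78.54175277, -3.26002984]), 'joint_velocities': array([ 0.07998004, -0.02186908, -0.01653976,  0.07153323, -0.04143169,
       -0.11916109,  0.02985241]), 'effort': array([ 3.74180272e-04, -4.91288638e+01, -4.03594449e-01, -3.12524521e+01,
       -6.39846898e-02,  4.37054154e-02,  1.48402469e-04]), 'tool_pos': array([ 0.24729724, -0.60043756,  0.18902445]), 'tool_rot': array([-1.79886149e+02,  5.65490468e-03,  2.23914620e+01]), 'force': array([-0.59947665,  0.03721659,  1.32537716]), 'wrist_torque': array([-0.02694429, -0.01446583,  0.03426915]), 'grasp_force': 0.0, 'grip_width': 0.08697209725819266}
scene [[457.43748484797317, 0.0, 284.05487182539974], [0.0, 457.43748484797317, 210.83490921079033], [0.0, 0.0, 1.0]] [[-0.618, -0.601, 0.507, 1.135], [0.786, -0.462, 0.41, 0.447], [-0.012, 0.652, 0.758, 0.966], [0.0, 0.0, 0.0, 1.0]]
side [[476.8342325377615, 0.0, 279.74670176351094], [0.0, 476.8342325377615, 210.36532677992295], [0.0, 0.0, 1.0]] [[0.986, 0.068, -0.152, 0.332], [-0.165, 0.505, -0.847, -1.264], [0.019, 0.86, 0.51, 0.873], [0.0, 0.0, 0.0, 1.0]]
wrist [[340.7414136851128, 0.0, 282.491433384044], [0.0, 340.7414136851128, 209.76837511061177], [0.0, 0.0, 1.0]] [[0.381, 0.892, 0.242, 0.313], [-0.924, 0.368, 0.099, -0.574], [-0.001, -0.261, 0.965, 0.383], [0.0, 0.0, 0.0, 1.0]]
```

View pics/scene0.png

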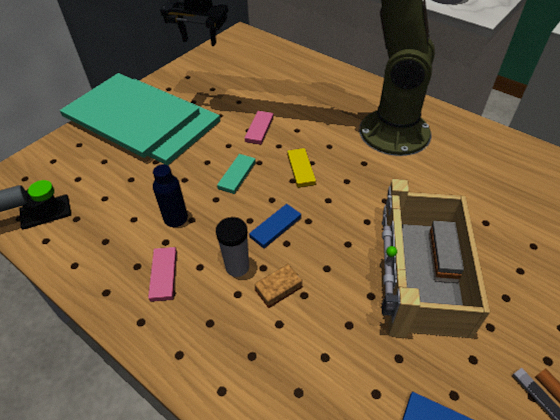

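View pics/side0.png

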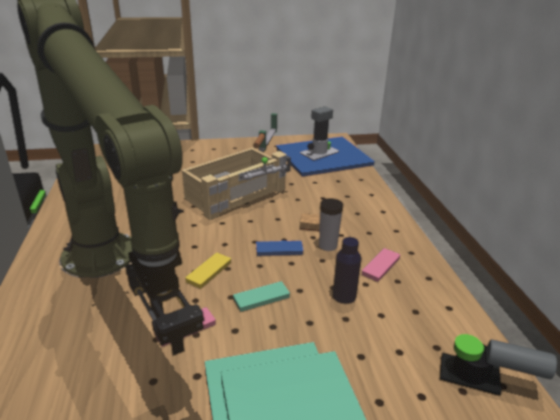

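Scene view: the mint panel candidates are the small panel at (237,173) and the large green boards at (130,112), which are far larger than 145 mm. Pink at (259,127) and (163,272), and yellow at (301,167), are not meant. The blue candidates are the small panel at (276,225) and the big mat at (435,410). The small mint and small blue ones fit. I'll measure both and take an enlarged crop to confirm.

```bash
cat >> h.py <<'E'
from scipy.optimize import minimize
def hullmask(K,V,p,dims=(.145,.056,.019),z0=0):
    c,s=np.cos(p[2]),np.sin(p[2]); L=[]
    for a in(-.5,.5):
        for b in(-.5,.5):
            for h in(0,1):
                x,y=a*dims[0],b*dims[1]; L.append(proj(K,V,[p[0]+c*x-s*y,p[1]+s*x+c*y,z0+h*dims[2]]))
    return cv2.convexHull(np.array(L,np.float32))
def fitbox(ms,init,dims=(.145,.056,.019),z0=0,free=False):
    # ms: list of (K,V,mask); maximise IoU at 4x subpixel
    def cost(p):
        t=0
        for K,V,m in ms:
            h=hullmask(K,V,p,dims,z0); r=np.zeros(m.shape,np.uint8)
            cv2.fillConvexPoly(r,np.round(h*16).astype(np.int32),255,cv2.LINE_AA,4)
            r=r/255.; t+=1-np.minimum(r,m).sum()/np.maximum(r,m).sum()
        return t
    best=None
    for a in np.arange(0,np.pi,np.pi/8) if init[2] is None else [init[2]]:
        S=np.array([[init[0],init[1],a]]*4); S[1,0]+=.015;S[2,1]+=.015;S[3,2]+=.2
        r=minimize(cost,S[0],method="Nelder-Mead",options=dict(initial_simplex=S,xatol=1e-4,fatol=1e-4))
        if best is None or r.fun<best.fun: best=r
    return best.x,best.fun
E
python3 - <<'E'
from h import *
C={n:cam(n) for n in["scene","side"]}
fs=C["scene"][0]; f2=C["side"][0]
def pick(name,pts):
    out=[]
    for n in C:
        l=silhouettes(n,name)
        print(name,n,[(round(d["p"],2),np.round(d["extent"]).tolist()) for d in l])
        u,v=pts[n]
        for d in l:
            if d["pixels"][v,u]: out.append((C[n][1],C[n][2],d["pixels"].astype(float))); break
    return out
for name,pts in {"mint_panel":dict(scene=(237,173),side=(262,296)),"blue_panel":dict(scene=(276,225),side=(280,248))}.items():
    ms=pick(name,pts); K,V=C["scene"][1:]
    i=onz(K,V,*pts["scene"],.01)
    print(i,[len(ms)]+[ (np.round(fitbox(m,[i[0],i[1],None])[0],4),fitbox(m,[i[0],i[1],None])[1]) for m in [ms]+[[q] for q in ms]])
for name in["tumbler","flask","sanding_block","knob","barrel","leaf","nose"]:
    for n in C:
        l=silhouettes(n,name)
        print(name,n,[(round(d["p"],2),np.round(d["extent"]).tolist()) for d in l])
a=cv2.resize(fs[90:310,130:350],None,fx=2.5,fy=2.5,interpolation=cv2.INTER_CUBIC)[:, :]
save("crop1.png",a)
E
```

```text
mint_panel scene [(0.83, [248.0, 111.0, 273.0, 146.0]), (0.74, [287.0, 149.0, 319.0, 185.0]), (0.61, [150.0, 244.0, 176.0, 299.0])]
mint_panel side [(0.91, [234.0, 282.0, 290.0, 312.0]), (0.8, [362.0, 246.0, 401.0, 282.0]), (0.73, [168.0, 309.0, 216.0, 344.0]), (0.65, [185.0, 252.0, 230.0, 288.0])]
[ 0.46435654 -0.27334614  0.01      ] [1, (array([ 0.4635, -0.2701,  3.4238]), np.float64(0.16445242495275147)), (array([ 0.4635, -0.2701,  3.4238]), np.float64(0.16445242495275147))]
blue_panel scene [(0.86, [249.0, 205.0, 301.0, 249.0])]
blue_panel side [(0.55, [256.0, 236.0, 304.0, 256.0]), (0.27, [218.0, 158.0, 286.0, 217.0])]
[ 0.54838039 -0.05674842  0.01      ] [2, (array([ 0.5472, -0.0578, -0.0971]), np.float64(0.2596591772501442)), (array([ 0.5462, -0.0599, -0.067 ]), np.float64(0.10034514412810813)), (array([ 0.5485, -0.0553,  2.9597]), np.float64(0.14851989631359208))]
tumbler scene [(0.97, [216.0, 219.0, 250.0, 279.0])]
tumbler side [(0.71, [317.0, 196.0, 348.0, 253.0])]
flask scene [(0.62, [155.0, 161.0, 188.0, 224.0]), (0.36, [221.0, 154.0, 257.0, 192.0])]
flask side [(0.87, [333.0, 237.0, 362.0, 300.0])]
sanding_block scene [(0.84, [256.0, 267.0, 300.0, 302.0]), (0.53, [381.0, 225.0, 397.0, 311.0])]
sanding_block side [(0.82, [299.0, 211.0, 320.0, 232.0])]
knob scene [(0.82, [383.0, 228.0, 398.0, 312.0]), (0.43, [384.0, 197.0, 409.0, 308.0])]
knob side [(0.65, [216.0, 158.0, 286.0, 210.0]), (0.52, [245.0, 162.0, 279.0, 178.0])]
barrel scene [(0.77, [380.0, 221.0, 398.0, 311.0])]
barrel side [(0.91, [237.0, 159.0, 288.0, 180.0]), (0.41, [318.0, 196.0, 342.0, 253.0]), (0.38, [245.0, 160.0, 282.0, 176.0])]
leaf scene [(0.7, [384.0, 193.0, 407.0, 311.0])]
leaf side [(0.78, [219.0, 160.0, 286.0, 212.0])]
nose scene [(0.56, [382.0, 228.0, 400.0, 310.0])]
nose side [(0.67, [243.0, 157.0, 286.0, 180.0])]
```

View pics/crop1.png

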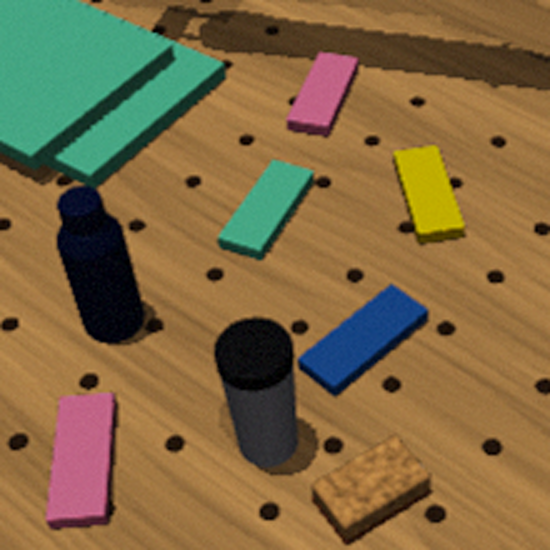

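The crop shows the mint panel alone at crop (266,208), i.e. scene (236,173). The blue one is at crop (364,338), i.e. scene (276,225), close beside the tumbler. Next I'll refine with colour masks and locate the knob and posts.

```bash
cat >> h.py <<'E'
def colmask(f,box,hue,smin=90,vmin=30):
    h=cv2.cvtColor(f,cv2.COLOR_RGB2HSV); m=(h[...,0]>=hue[0])&(h[...,0]<=hue[1])&(h[...,1]>smin)&(h[...,2]>vmin)
    k=np.zeros(m.shape,bool); l,t,r,b=box; k[t:b,l:r]=m[t:b,l:r]
    n,lab,st,_=cv2.connectedComponentsWithStats(k.astype(np.uint8))
    return (lab==1+np.argmax(st[1:,4])).astype(float) if n>1 else k.astype(float)
E
python3 - <<'E'
from h import *
C={n:cam(n) for n in["scene","side"]}
h=lambda n,u,v: cv2.cvtColor(C[n][0],cv2.COLOR_RGB2HSV)[v,u]
for n,u,v in[("scene",237,173),("scene",276,225),("scene",392,251),("side",262,296),("side",280,246),("side",265,160)]: print(n,h(n,u,v))
for name,bx,hue in[("mint",dict(scene=(210,150,262,196),side=(228,278,296,315)),(68,90)),("blue",dict(scene=(243,200,306,252),side=(250,238,308,260)),(100,125))]:
    ms=[(C[n][1],C[n][2],colmask(C[n][0],bx[n],hue)) for n in C]
    i=[.464,-.273,None] if name=="mint" else [.548,-.057,None]
    print(name,[int(m[2].sum()) for m in ms],[(np.round(x,4),round(e,3)) for x,e in [fitbox(m,i) for m in [ms]+[[q] for q in ms]]])
ob=[]
for n,b in[("scene",(380,240,402,262)),("side",(256,150,275,168))]:
    m=colmask(C[n][0],b,(45,68),120,60); y,x=np.nonzero(m); print(n,len(x),x.mean(),y.mean(),x.min(),x.max(),y.min(),y.max()); ob.append((C[n][1],C[n][2],x.mean(),y.mean()))
print("knob",tri(ob),[onz(*o,.16) for o in ob])
# rough tumbler/flask feet & sanding block
for nm,zt in[("tumbler",(217,279,.157)),]: pass
for nm in["tumbler","flask"]:
    ob=[]
    for n in C:
        d=silhouettes(n,nm)[0]; y,x=np.nonzero(d["pixels"]); ob.append((C[n][1],C[n][2],x.mean(),y.mean()))
    print(nm,tri(ob))
K,V=C["scene"][1:]
print("block",onz(K,V,278,285,.02))
a=cv2.resize(C["scene"][0][170:345,350:490],None,fx=4.2,fy=3.4,interpolation=cv2.INTER_CUBIC); a=cv2.resize(C["scene"][0][175:345,355:490],None,fx=3.5,fy=3.5,interpolation=cv2.INTER_CUBIC)
s=C["side"][0][145:215,175:295]; s=cv2.resize(s,None,fx=2.7,fy=2.7,interpolation=cv2.INTER_CUBIC)
o=np.zeros((595,473+324,3),np.uint8); o[:a.shape[0],:a.shape[1]]=a[:595,:473]; o[:s.shape[0],473:473+s.shape[1]]=s; save("bay.png",o); print(a.shape,s.shape)
E
```

```text
scene [ 79 151 165]
scene [107 214 132]
scene [ 49 251 175]
side [ 77  93 179]
side [109 132 141]
side [ 51 141 139]
mint [758, 463] [(array([ 0.4638, -0.2762,  3.4761]), np.float64(0.754)), (array([ 0.4633, -0.2764,  0.3246]), np.float64(0.163)), (array([ 0.4742, -0.2599,  0.5891]), np.float64(0.572))]
blue [1015, 475] [(array([ 0.5475, -0.0591,  3.0864]), np.float64(0.557)), (array([ 0.5461, -0.0596, -0.0562]), np.float64(0.148)), (array([ 0.554 , -0.0384,  3.0466]), np.float64(0.387))]
scene 85 391.22352941176473 250.64705882352942 386 396 246 255
side 20 264.25 159.25 262 266 157 161
knob [0.54743158 0.26547393 0.16649193] [array([0.5441063 , 0.26371545, 0.16      ]), array([0.54861506, 0.28131822, 0.16      ])]
tumbler [ 0.7042331  -0.05809028  0.08647669]
flask [ 0.69035532 -0.29849693  0.08696034]
block [0.69549837 0.06815115 0.02      ]
(595, 472, 3) (189, 324, 3)
```

View pics/bay.png

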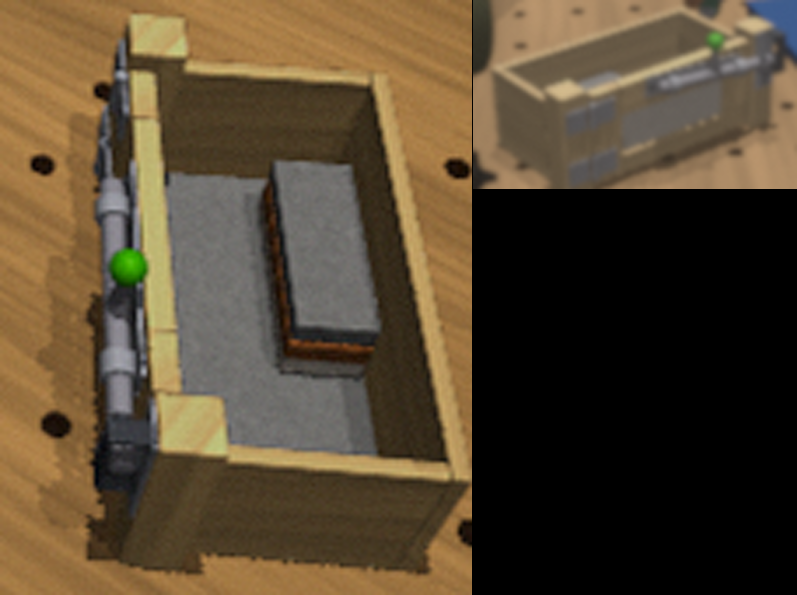

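Bay view: knob at scene (391,251), hinge post top at about (400,185), lock post top at about (409,296), and the gate's outer face points left to -y. First I'll move above the mint panel.

play_rows(
  steps=[
    [[0.0295,-0.02,0,0,0,0.007,0.087],[0.0295,-0.02,0,0,0,0.007,0.087],[0.0295,-0.02,0,0,0,0.007,0.087],[0.0295,-0.02,0,0,0,0.007,0.087],[0.0295,-0.02,0,0,0,0.007,0.087],[0.0295,-0.02,0,0,0,0.007,0.087],[0.0295,-0.02,0,0,0,0.007,0.087],[0.0295,-0.02,0,0,0,0.007,0.087],[0.0295,-0.02,0,0,0,0.007,0.087],[0.0295,-0.02,0,0,0,0.007,0.087],[0.0295,-0.02,0,0,0,0.007,0.087],[0,0,0,0,0,0,0.087]],
  ],
)

```text
time_s: 2.65
tool_pos: [0.4789, -0.2757, 0.1906]
tool_rot: [-179.9, -0.2, 18.5]
force: [0.5, -0.4, 0.6]
grip_width: 0.0869
grasp_force: 0.0
```

```bash
cat >> h.py <<'E'
from scipy.spatial.transform import Rotation as Ro
def totool(d):  # world vector -> tool axes
    o=get_obs(); return Ro.from_euler("xyz",o["tool_rot"],degrees=True).as_matrix().T@np.array(d)
E
python3 - <<'E'
from h import *
f,K,V=cam("wrist"); o=get_obs(); print(o["time_s"],o["tool_pos"],o["tool_rot"],o["force"])
print("tool in wrist px",proj(K,V,o["tool_pos"]), "mint",proj(K,V,[.4635,-.274,.019]))
u,v=proj(K,V,[.4635,-.274,.019]); print(cv2.cvtColor(f,cv2.COLOR_RGB2HSV)[int(v),int(u)])
m=colmask(f,(0,0,560,420),(68,90),60); y,x=np.nonzero(m); print(m.sum(),x.min(),x.max(),y.min(),y.max())
x,e=fitbox([(K,V,m)],[.4635,-.274,.31]); print(x,e, np.degrees(x[2]))
print("to go",totool(np.array([x[0],x[1],.0])-o["tool_pos"]))
f,K,V=cam("scene")
for px in[(400.1,185.3),(409.3,296.4)]: print(onz(K,V,*px,.15))
save("w1.png",cam("wrist")[0])
E
```

```text
2.7 [ 0.47690166 -0.27886367  0.19037948] [-1.79989152e+02 -5.10236560e-02  1.83197905e+01] [-0.70808839 -0.56237395  0.62994192]
tool in wrist px [286.00793423 244.01266298] mint [276.51212577 198.29792356]
[ 78 113 140]
8427.0 431 559 159 275
[ 0.4635 -0.274   0.31  ] 1.0 17.76169164905552
to go [-0.01136321 -0.00879353  0.19037111]
[0.34980924 0.180422   0.15      ]
[0.6142761  0.34670195 0.15      ]
```

```bash
python3 - <<'E'
from h import *
f,K,V=cam("wrist"); o=get_obs()
u,v=map(int,proj(K,V,[.4635,-.274,.019]))
m=colmask(f,(u-130,v-100,u+130,v+100),(68,90),60); y,x=np.nonzero(m); print(m.sum(),x.min(),x.max(),y.min(),y.max())
x,e=fitbox([(K,V,m)],[.4635,-.274,.31]); print(x,e, np.degrees(x[2]))
print("to go",totool(np.array([x[0],x[1],.0])-o["tool_pos"]))
cv2.polylines(f:=f.copy(),[hullmask(K,V,x).astype(np.int32)],True,(255,0,0)); save("w1.png",f)
E
```

```text
5475.0 245 300 123 252
[ 0.46355321 -0.27432505  0.26024389] 0.2090546104777531 14.910876598587562
to go [-0.00729894 -0.01177788  0.1901161 ]
```

View pics/w1.png

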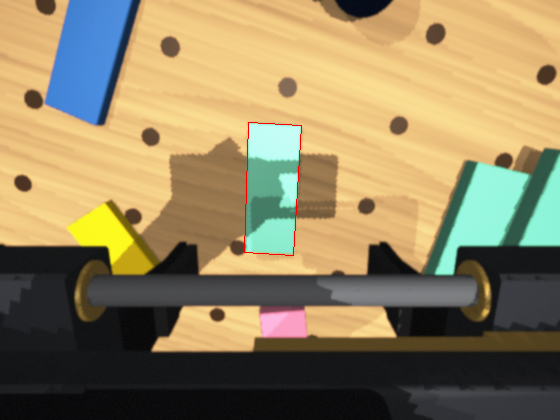

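Wrist view: the red outline sits on the mint panel at (272,190), so the fit is good. Descend and grasp.

play_rows(
  steps=[
    [[-0.004,-0.006,0.02,0,0,0.03,0.087],[-0.004,-0.005,0.03,0,0,0.03,0.087],[0,0,0.03,0,0,0,0.087],[0,0,0.03,0,0,0,0.087],[0,0,0.03,0,0,0,0.087],[0,0,0.025,0,0,0,0.087],[0,0,0.015,0,0,0,0.087],[0,0,0.005,0,0,0,0.087],[0,0,0,0,0,0,0.087]],
  ],
)

```text
time_s: 3.75
tool_pos: [0.4638, -0.2743, 0.0051]
tool_rot: [-180.0, 0.0, 14.5]
force: [0.6, 0.5, -0.5]
grip_width: 0.0868
grasp_force: 0.0
```

play_rows(
  steps=[
    [[0,0,0,0,0,0,0.05],[0,0,0,0,0,0,0.045],[0,0,0,0,0,0,0.045],[0,0,0,0,0,0,0.045],[0,0,0,0,0,0,0.045]],
  ],
  force=25,
)

```text
time_s: 4.25
tool_pos: [0.4643, -0.2738, 0.0055]
tool_rot: [180.0, -0.0, 14.5]
force: [-1.0, 0.2, 0.2]
grip_width: 0.0551
grasp_force: 0.0
```

play_rows(
  steps=[
    [[0,0,0,0,0,0,0.045],[0,0,0,0,0,0,0.045],[0,0,-0.02,0,0,0,0.045],[0,0,-0.03,0,0,0,0.045],[0,0,-0.03,0,0,0,0.045],[0,0,0,0,0,0,0.045]],
  ],
)

```text
time_s: 4.85
tool_pos: [0.4673, -0.2753, 0.0896]
tool_rot: [179.7, -0.3, 14.5]
force: [0.5, -0.8, 0.0]
grip_width: 0.0453
grasp_force: 0.0
```

```bash
python3 - <<'E'
from h import *
o=get_obs(); print(o["grasp_force"],o["grip_width"],o["tool_pos"],o["tool_rot"])
# mint in hand: offset in tool frame, from the wrist camera
f,K,V=cam("wrist")
pz=o["tool_pos"][2]-.0055
u,v=map(int,proj(K,V,[*o["tool_pos"][:2],pz+.019])); print(u,v)
m=colmask(f,(u-90,100,u+90,v+110),(68,92),50); y,x=np.nonzero(m); print(m.sum(),x.min(),x.max(),y.min(),y.max())
b=colmask(f,(0,0,560,420),(100,125),120); y,x=np.nonzero(b); print("blue",b.sum(),x.min(),x.max(),y.min(),y.max())
print("blue to go",totool(np.array([.546,-.0597,.1])-o["tool_pos"]))
save("w2.png",f)
E
```

```text
0.0 0.04527238453514361 [ 0.46725456 -0.27530135  0.08962188] [179.6505877   -0.31622489  14.54285055]
282 247
7791.0 242 313 121 275
blue 8005.0 0 72 0 136
blue to go [ 0.13037857 -0.18889196 -0.0106654 ]
```

View pics/w2.png

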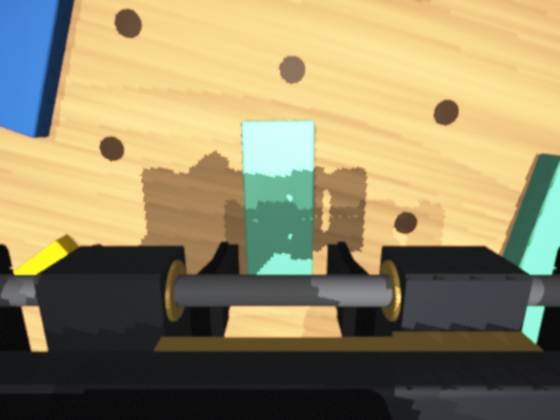

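Wrist view: the mint panel at (278,200) is still on the bench, because the fingers were only just reaching it when I lifted. I'll refit, descend and close for longer.

```bash
python3 - <<'E'
from h import *
f,K,V=cam("wrist");o=get_obs(); print(o["tool_pos"],o["tool_rot"])
m=colmask(f,(220,100,340,252),(68,92),50); mm=m.copy()
def cost(p):
    h=hullmask(K,V,p); r=np.zeros(m.shape,np.uint8); cv2.fillConvexPoly(r,np.round(h*16).astype(np.int32),255,cv2.LINE_AA,4); r=r/255.; r[252:]=0
    return 1-np.minimum(r,m).sum()/np.maximum(r,m).sum()
S=np.array([[.4635,-.274,.26]]*4); S[1,0]+=.01;S[2,1]+=.01;S[3,2]+=.1
r=minimize(cost,S[0],method="Nelder-Mead",options=dict(initial_simplex=S,xatol=1e-4,fatol=1e-4)); print(r.x,r.fun,np.degrees(r.x[2]))
print(totool([r.x[0]-o["tool_pos"][0],r.x[1]-o["tool_pos"][1],0]))
E
```

```text
[ 0.464519   -0.2739816   0.08567543] [ 1.79927728e+02 -4.55462716e-02  1.45367827e+01]
[ 0.42663809 -0.2818342   0.22417467] 0.12476764391072592 12.844262429254512
[-3.86392212e-02 -1.90690890e-03 -3.31209488e-05]
```

play_rows(
  steps=[
    [[0,0,0,0,0,0,0.087],[0,0,0,0,0,0,0.087],[0,0,0,0,0,0,0.087],[0,0,0,0,0,0,0.087],[0,0,0,0,0,0,0.087],[0,0,0,0,0,0,0.087],[0,0,0,0,0,0,0.087]],
  ],
)

```text
time_s: 5.65
tool_pos: [0.4642, -0.2737, 0.0851]
tool_rot: [180.0, -0.0, 14.5]
force: [0.4, 0.2, 0.3]
grip_width: 0.0854
grasp_force: 0.0
```

play_rows(
  steps=[
    [[0,0,-0.04,0,0,0,0.087],[-0.01,0,-0.04,0,0,0,0.087],[-0.01,0,-0.03,0,0,0,0.087],[0,0,0,0,0,0,0.087]],
  ],
)

```text
time_s: 6.05
tool_pos: [0.4464, -0.281, 0.2003]
tool_rot: [179.6, -0.3, 14.4]
force: [-0.0, 0.3, 0.3]
grip_width: 0.087
grasp_force: 0.0
```

```bash
python3 - <<'E'
from h import *
f,K,V=cam("wrist");o=get_obs(); print(o["tool_pos"],o["tool_rot"])
m=colmask(f,(200,60,360,262),(68,92),50); y,x=np.nonzero(m); print(m.sum(),x.min(),x.max(),y.min(),y.max())
x,e=fitbox([(K,V,m)],[.44,-.278,.24]); print(x,e,np.degrees(x[2]))
print(totool([x[0]-o["tool_pos"][0],x[1]-o["tool_pos"][1],0]))
g=f.copy(); cv2.polylines(g,[hullmask(K,V,x).astype(np.int32)],True,(255,0,0))
s,K2,V2=cam("scene"); m2=colmask(s,(205,140,268,200),(68,92)); print(fitbox([(K2,V2,m2)],[.45,-.275,.26]))
s=cv2.resize(s[120:260,180:340],None,fx=1.7,fy=1.7); g=g[:, 100:460]
q=np.zeros((420,360+s.shape[1],3),np.uint8); q[:,:360]=g; q[:s.shape[0],360:]=s; save("w3.png",q)
E
```

```text
[ 0.44573563 -0.27996185  0.19766913] [ 1.79756684e+02 -1.73160773e-01  1.44757562e+01]
6426.0 252 303 99 228
[ 0.46357209 -0.27373272  0.25929426] 0.07105405033087364 14.8564666377139
[ 1.88272258e-02 -1.57301276e-03  5.02207019e-05]
(array([ 0.46382406, -0.27624429,  0.33460473]), np.float64(0.16873849086851989))
```

View pics/w3.png

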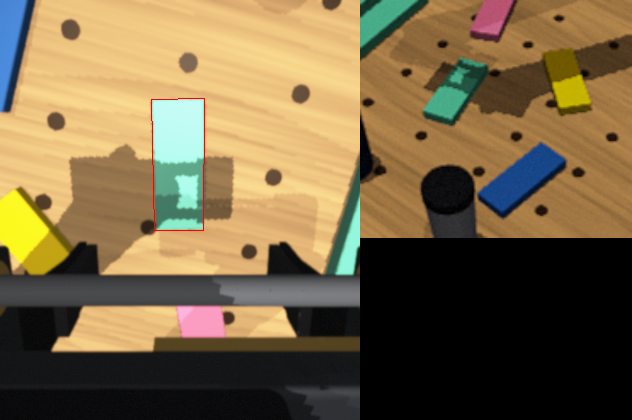

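Views: the panel is unmoved at left-half pixel (178,165), with a clean fit. Descend slightly lower and close longer, checking the force.

play_rows(
  steps=[
    [[0.01,-0.001,0.03,0,0,0,0.087],[0.009,0,0.04,0,0,-0.005,0.087],[0,0,0.04,0,0,0,0.087],[0,0,0.04,0,0,0,0.087],[0,0,0.03,0,0,0,0.087],[0,0,0.012,0,0,0,0.087],[0,0,0.003,0,0,0,0.087],[0,0,0,0,0,0,0.06],[0,0,0,0,0,0,0.045],[0,0,0,0,0,0,0.03],[0,0,0,0,0,0,0.03],[0,0,0,0,0,0,0.03]],
  ],
  force=30,
)

```text
time_s: 7.35
tool_pos: [0.4633, -0.2733, 0.0009]
tool_rot: [179.9, -0.0, 14.8]
force: [-0.5, -0.5, -0.5]
grip_width: 0.0548
grasp_force: 0.0
```

play_rows(
  steps=[
    [[0,0,0,0,0,0,0.03],[0,0,0,0,0,0,0.03],[0,0,0,0,0,0,0.03],[0,0,0,0,0,0,0.03]],
  ],
)

```text
time_s: 7.75
tool_pos: [0.4629, -0.2729, 0.0001]
tool_rot: [-180.0, 0.0, 14.8]
force: [-0.5, 0.7, 0.1]
grip_width: 0.0314
grasp_force: 0.0
```

Fingers closed to 31 mm with nothing between them; look.

```bash
python3 - <<'E'
from h import *
f,K,V=cam("wrist");o=get_obs(); print(o["tool_pos"],o["tool_rot"],o["grip_width"],o["qpos"])
s,K2,V2=cam("scene"); t,K3,V3=cam("side"); print([proj(a,b,o["tool_pos"]) for a,b in((K,V),(K2,V2),(K3,V3))])
s=cv2.resize(s[80:240,160:320],None,fx=2.5,fy=2.5); t=cv2.resize(t[230:350,170:330],None,fx=2.5,fy=2.5)
f=cv2.resize(f,(400,300))
q=np.zeros((600,800,3),np.uint8); q[:400,:400]=s; q[:300,400:]=t; q[300:600,400:]=f; save("w4.png",q)
E
```

```text
[ 4.62923278e-01 -2.72972806e-01  1.08865430e-04] [1.79999992e+02 4.56442576e-03 1.48257034e+01] 0.030739356918947285 [ 44.19880633  16.0550983  -18.53625967 110.25467135   6.19223201
  54.64512074 -52.42820374]
[array([282.07789508, 239.56840238]), array([237.71162699, 175.14826464]), array([260.97098061, 298.46270151])]
```

View pics/w4.png

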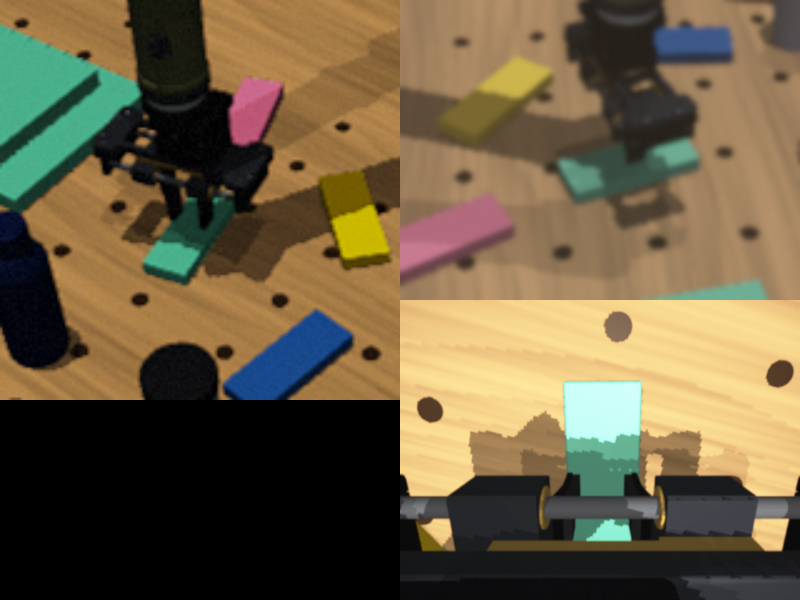

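Views: the fingertips (scene (236,170), side (263,293)) hover above the panel, although the TCP reads z=0. I'll triangulate the tips.

```bash
python3 - <<'E'
from h import *
o=get_obs();s,K2,V2=cam("scene"); t,K3,V3=cam("side"); f,K,V=cam("wrist")
print(tri([(K2,V2,236.5,170),(K3,V3,263,293.5)]), [proj(K2,V2,[*o["tool_pos"][:2],z]) for z in(0,.01,.02,.03,.04)],[proj(K3,V3,[*o["tool_pos"][:2],z]) for z in(0,.01,.02,.03,.04)])
# wrist: front end width of the panel at known z
m=colmask(f,(150,80,400,215),(68,92),50); r=np.nonzero(m[180])[0]; print("rows180",r.min(),r.max())
y,x=np.nonzero(m); yy=np.bincount(y); print("top",y.min(),[np.ptp(np.nonzero(m[k])[0])+1 for k in(120,130,150,180,200)])
for z in(0,.01,.019,.03): print(z,(340.7*.056)/np.ptp(np.nonzero(m[150])[0]), np.linalg.inv(V)[2,3])
print(ray(K,V,284,150))
E
```

```text
[ 0.46595319 -0.27534048  0.02063899] [array([237.72068478, 175.17341418]), array([237.42189958, 172.78384066]), array([237.11976842, 170.36750741]), array([236.81423478, 167.92396239]), array([236.50524086, 165.45274333])] [array([260.96576658, 298.49079786]), array([260.96232539, 295.67814845]), array([260.95885707, 292.84333154]), array([260.95536132, 289.98608403]), array([260.95183779, 287.10613864])]
rows180 231 335
top 114 [np.int64(109), np.int64(109), np.int64(107), np.int64(105), np.int64(103)]
0 0.1799924528301887 0.19432962063218798
0.01 0.1799924528301887 0.19432962063218798
0.019 0.1799924528301887 0.19432962063218798
0.03 0.1799924528301887 0.19432962063218798
(array([ 0.53178946, -0.25487058,  0.19432962]), array([-0.0873584 , -0.02836642, -1.01111375]))
```

play_rows(
  steps=[
    [[0,0,0,0,0,0,0.087],[0,0,0,0,0,0,0.087],[0,0,0,0,0,0,0.087],[0,0,0,0,0,0,0.087],[0,0,0,0,0,0,0.087],[0,0,0,0,0,0,0.087],[0,0,0,0,0,0,0.087],[0,0,0,0,0,0,0.087],[0,0,0,0,0,0,0.087]],
  ],
)

```text
time_s: 8.95
tool_pos: [0.4629, -0.273, 0.0002]
tool_rot: [180.0, 0.0, 14.8]
force: [0.1, 0.1, -0.2]
grip_width: 0.0858
grasp_force: 0.0
```

The tips are really about 20 mm above the reported TCP, so I'll go lower, watching the force.

play_rows(
  steps=[
    [[0,0,0.005,0,0,0,0.087],[0,0,0.005,0,0,0,0.087],[0,0,0.002,0,0,0,0.087],[0,0,0,0,0,0,0.087]],
  ],
)

```text
time_s: 9.35
tool_pos: [0.4624, -0.2727, -0.0126]
tool_rot: [-179.9, 0.1, 14.8]
force: [-0.2, -0.2, -0.2]
grip_width: 0.0867
grasp_force: 0.0
```

play_rows(
  steps=[
    [[0,0,0.002,0,0,0,0.087],[0,0,0,0,0,0,0.087]],
  ],
)

```text
time_s: 9.55
tool_pos: [0.4628, -0.2729, -0.014]
tool_rot: [-180.0, 0.0, 14.8]
force: [0.2, -0.1, 0.4]
grip_width: 0.0868
grasp_force: 0.0
```

play_rows(
  steps=[
    [[0,0,0.001,0,0,0,0.05],[0,0,0,0,0,0,0.04],[0,0,0,0,0,0,0.04],[0,0,0,0,0,0,0.04],[0,0,0,0,0,0,0.04],[0,0,0,0,0,0,0.04],[0,0,0,0,0,0,0.04],[0,0,0,0,0,0,0.04],[0,0,0,0,0,0,0.04]],
  ],
)

```text
time_s: 10.45
tool_pos: [0.463, -0.2731, -0.0148]
tool_rot: [180.0, -0.0, 14.8]
force: [0.0, -0.6, 0.6]
grip_width: 0.0546
grasp_force: 30.0
```

play_rows(
  steps=[
    [[0,0,-0.01,0,0,0,0.04],[0,0,-0.03,0,0,0,0.04],[0.01,-0.01,-0.04,0,0,0,0.04],[0.02,-0.02,-0.04,0,0,0,0.04],[0.025,-0.025,-0.045,0,0,0,0.04],[0.024,-0.02,0,0,0,0,0.04],[0,0,0,0,0,0.08,0.04],[0,0,0,0,0,0.08,0.04],[0,0,0,0,0,0.08,0.04],[0,0,0,0,0,0.08,0.04],[0,0,0,0,0,0,0.04],[0,0,0,0,0,0,0.04]],
  ],
)

```text
time_s: 11.65
tool_pos: [0.5178, -0.184, 0.1447]
tool_rot: [180.0, 0.0, -3.4]
force: [0.5, 0.6, -1.1]
grip_width: 0.0545
grasp_force: 30.0
```

```bash
python3 - <<'E'
from h import *
f,K,V=cam("wrist");o=get_obs(); print(o["time_s"],o["tool_pos"],o["tool_rot"],o["grip_width"],o["grasp_force"])
m=colmask(f,(0,0,560,420),(100,125),120); y,x=np.nonzero(m); print(m.sum(),x.min(),x.max(),y.min(),y.max())
x,e=fitbox([(K,V,m)],[.546,-.0597,-.06]); print("blue",x,e,np.degrees(x[2]))
R=Ro.from_euler("xyz",o["tool_rot"],degrees=True).as_matrix()
# mint in hand: underside = reported z +0.0148
z0=o["tool_pos"][2]+.0148; u,v=map(int,proj(K,V,[*o["tool_pos"][:2],z0+.019])); print(u,v)
m=colmask(f,(u-110,20,u+110,230),(68,92),50); yy,xx=np.nonzero(m); print(m.sum(),xx.min(),xx.max(),yy.min(),yy.max())
def cost(p):
    h=hullmask(K,V,p,z0=z0); r=np.zeros(m.shape,np.uint8); cv2.fillConvexPoly(r,np.round(h*16).astype(np.int32),255,cv2.LINE_AA,4); r=r/255.; r[230:]=0
    return 1-np.minimum(r,m).sum()/np.maximum(r,m).sum()
i=[*o["tool_pos"][:2],np.radians(o["tool_rot"][2])]
S=np.array([i]*4); S[1,0]+=.01;S[2,1]+=.01;S[3,2]+=.1
r=minimize(cost,S[0],method="Nelder-Mead",options=dict(initial_simplex=S,xatol=1e-4,fatol=1e-4)); p=r.x; print("mint",p,r.fun,np.degrees(p[2]))
d=np.array([x[0]-p[0],x[1]-p[1],0]); print("mint->blue tool",R.T@d,"tcp->blue",R.T@np.array([x[0]-o["tool_pos"][0],x[1]-o["tool_pos"][1],0]),"turn",np.radians(o["tool_rot"][2])-x[2])
g=f.copy()
for q,z in((x,0),(p,z0)): cv2.polylines(g,[hullmask(K,V,q,z0=z).astype(np.int32)],True,(255,0,0))
save("w5.png",g)
E
```

```text
11.7 [ 0.51782017 -0.18401016  0.14469601] [ 1.79994327e+02 -3.47517872e-03 -3.40471746e+00] 0.05437013071737802 29.998255670070648
9145.0 112 182 90 240
blue [ 0.54773983 -0.05749768 -0.13381485] 0.1111878065885823 -7.667026110168849
282 262
13444.0 222 341 113 229
mint [ 0.51810878 -0.18464112 -0.05093087] 0.03539665038522488 -2.918123865059333
mint->blue tool [ 2.20278772e-02 -1.28678767e-01 -1.14056326e-05] tcp->blue [ 2.23534521e-02 -1.28066061e-01 -1.13252156e-05] turn 0.0743913196480551
```

View pics/w5.png

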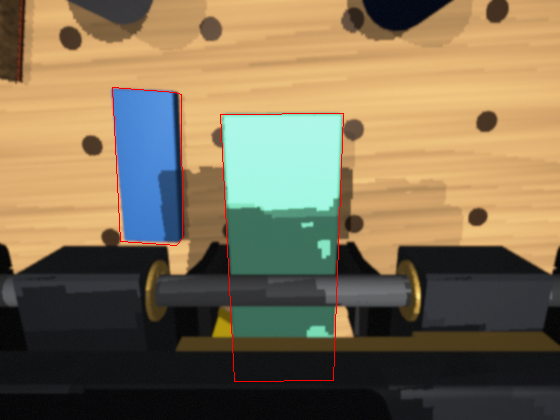

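Wrist view: blue panel at (148,165), mint in hand well fitted at (282,170). The blue outline is less tight because its dark side face was masked, so I'll refit on the top face only.

```bash
python3 - <<'E'
from h import *
f,K,V=cam("wrist");o=get_obs()
print(cv2.cvtColor(f,cv2.COLOR_RGB2HSV)[[165,165,165,220],[140,172,178,170]])
for vm in(70,90):
    m=colmask(f,(90,60,200,260),(95,125),100,vm)
    m=cv2.morphologyEx(m,cv2.MORPH_OPEN,np.ones((3,3)))
    x,e=fitbox([(K,V,m)],[.546,-.0597,-.08],dims=(.145,.056,.0002),z0=.019); print("blue",vm,m.sum(),x,e,np.degrees(x[2]))
    p=cv2.minAreaRect(np.argwhere(m>0)[:,::-1].astype(np.float32)); c=[onz(K,V,*q,.019) for q in cv2.boxPoints(p)]
    print(np.round(c,4).tolist(),[np.degrees(np.arctan2(*(c[i+1]-c[i])[[1,0]])).round(1) for i in range(3)],[np.linalg.norm(c[i+1]-c[i]).round(4) for i in range(3)],np.mean(c,0))
E
```

```text
[[107 168 213]
 [107 163 217]
 [106 180  68]
 [107 171 119]]
blue 70 8851.0 [ 0.54780743 -0.05885204 -0.096467  ] 0.06419874232826028 -5.527152060381582
[[0.6223, -0.0388, 0.019], [0.6214, -0.0943, 0.019], [0.4776, -0.0806, 0.019], [0.4784, -0.0181, 0.019]] [np.float64(-91.0), np.float64(174.6), np.float64(89.3)] [np.float64(0.0555), np.float64(0.1444), np.float64(0.0625)] [ 0.54991181 -0.05791636  0.019     ]
blue 90 8724.0 [ 0.5477772  -0.05895115 -0.09530463] 0.07724514656242754 -5.460552887075792
[[0.6223, -0.0388, 0.019], [0.6214, -0.0936, 0.019], [0.4776, -0.08, 0.019], [0.4783, -0.0182, 0.019]] [np.float64(-90.9), np.float64(174.6), np.float64(89.3)] [np.float64(0.0549), np.float64(0.1445), np.float64(0.0618)] [ 0.54991303 -0.05765829  0.019     ]
```

play_rows(
  steps=[
    [[0.0055,-0.0318,0,0,0,0.02,0.04],[0.0055,-0.0318,0,0,0,0.02,0.04],[0.0055,-0.0318,0,0,0,0,0.04],[0.0057,-0.0318,0,0,0,0,0.04],[0,0,0.03,0,0,0,0.04],[0,0,0.04,0,0,0,0.04],[0,0,0.03,0,0,0,0.04],[0,0,0.02,0,0,0,0.04],[0,0,0.01,0,0,0,0.04],[0,0,0,0,0,0,0.04],[0,0,0,0,0,0,0.04]],
  ],
)

```text
time_s: 12.85
tool_pos: [0.5519, -0.0594, 0.0155]
tool_rot: [180.0, -0.1, -5.8]
force: [0.3, -0.6, -0.8]
grip_width: 0.0543
grasp_force: 30.0
```

```bash
python3 - <<'E'
from h import *
o=get_obs(); print(o["tool_pos"],o["tool_rot"],o["force"],o["grasp_force"])
f,K,V=cam("wrist")
m=colmask(f,(0,0,560,420),(68,92),50); y,x=np.nonzero(m); print(m.sum(),x.min(),x.max(),y.min(),y.max())
g=f.copy()
for q,z in(([.5478,-.0589,-.0953],0),): cv2.polylines(g,[hullmask(K,V,q,z0=z).astype(np.int32)],True,(255,0,0))
save("w6.png",g)
z0=o["tool_pos"][2]+.0148
b=colmask(f,(0,0,560,420),(95,125),100,20); y,x=np.nonzero(b); print(b.sum(),x.min(),x.max(),y.min(),y.max())
s,K2,V2=cam("scene"); b=colmask(s,(235,195,315,260),(95,125),100,20);print(b.sum())
E
```

```text
[ 0.55186507 -0.05937349  0.01545137] [ 1.79999960e+02 -8.85822088e-02 -5.78315103e+00] [ 0.29545459 -0.62481802 -0.77713284] 29.99825656414032
18308.0 222 341 113 275Traceback (most recent call last):
  File "<stdin>", line 9, in <module>
    return umr_minimum(a, axis, None, out, keepdims, initial, where)
ValueError: zero-size array to reduction operation minimum which has no identity
```

play_rows(
  steps=[
    [[-0.0045,-0.0007,0,0,0,0,0.04],[0,0,0.005,0,0,0,0.04],[0,0,0.004,0,0,0,0.04],[0,0,0.001,0,0,0,0.04],[0,0,0,0,0,0,0.04],[0,0,0,0,0,0,0.04]],
  ],
)

```text
time_s: 13.5
tool_pos: [0.5466, -0.0582, 0.0044]
tool_rot: [-180.0, -0.0, -5.8]
force: [-0.3, 0.2, -0.7]
grip_width: 0.054
grasp_force: 30.0
```

play_rows(
  steps=[
    [[0,0,0,0,0,0,0.062],[0,0,0,0,0,0,0.075],[0,0,0,0,0,0,0.087],[0,0,0,0,0,0,0.087],[0,0,0,0,0,0,0.087],[0,0,-0.02,0,0,0,0.087],[0,0,-0.04,0,0,0,0.087],[-0.01,0,-0.05,0,0,0,0.087],[-0.02,0.02,-0.05,0,0,0,0.087],[-0.02,0.03,-0.02,0,0,0,0.087],[0,0.03,0,0,0,0,0.087],[0,0,0,0,0,0,0.087]],
  ],
)

```text
time_s: 14.7
tool_pos: [0.491, -0.1359, 0.1782]
tool_rot: [179.8, -0.1, -6.2]
force: [0.5, -0.0, -0.0]
grip_width: 0.0869
grasp_force: 0.0
```

```bash
python3 - <<'E'
from h import *
f,K,V=cam("wrist");o=get_obs(); print(o["time_s"],o["tool_pos"],o["tool_rot"])
K_=(K,V); u,v=map(int,proj(K,V,[.5478,-.0589,.038])); print(u,v)
m=colmask(f,(max(u-110,0),max(v-110,0),u+110,v+110),(68,92),50); print(m.sum())
x,e=fitbox([(K,V,m)],[.5478,-.0589,-.095],dims=(.145,.056,.0002),z0=.038); print("mint",x,e)
b=colmask(f,(max(u-110,0),max(v-110,0),u+110,v+110),(95,125),80,20); print(b.sum())
un=np.maximum(m,b); x2,e2=fitbox([(K,V,un)],[.5478,-.0589,-.095],dims=(.145,.056,.038)); print("union",x2,e2)
g=f.copy(); cv2.polylines(g,[hullmask(K,V,x,(.145,.056,.0002),.038).astype(np.int32)],True,(255,0,0)); 
a=g[max(v-110,0):v+110,max(u-110,0):u+110]; a=cv2.resize(a,None,fx=2,fy=2)
s=cam("scene")[0][190:265,235:320]; s=cv2.resize(s,None,fx=4,fy=4)
q=np.zeros((max(a.shape[0],s.shape[0]),a.shape[1]+s.shape[1],3),np.uint8); q[:a.shape[0],:a.shape[1]]=a; q[:s.shape[0],a.shape[1]:]=s; save("w7.png",q); print(q.shape)
E
```

```text
14.75 [ 0.49127999 -0.13284282  0.17747023] [ 1.79940523e+02 -5.19032320e-02 -6.06234546e+00]
195 142
8999.0
mint [ 0.54681954 -0.06072933 -0.09406879] 0.03600300296113601
2.0
union [ 0.54718457 -0.0594458  -0.08569031] 0.10440152379198364
(440, 780, 3)
```

View pics/w7.png

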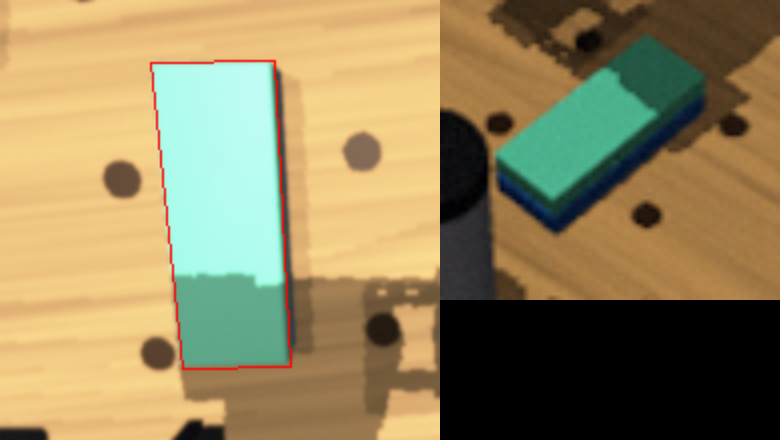

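The pile is flush: mint (0.5468,-0.0607) against blue (0.5478,-0.0589), same yaw, and the scene crop shows edges flush. Now the bolt. I'll use tool yaw ≈122° (closing along the rod, within joint 7's range), rotating first and then moving over.

play_rows(
  steps=[
    [[0,0,-0.01,0,0,-0.14,0.087],[0,0,-0.01,0,0,-0.14,0.087],[0,0,-0.01,0,0,-0.14,0.087],[0,0,-0.01,0,0,-0.14,0.087],[0,0,0,0,0,-0.14,0.087],[0,0,0,0,0,-0.14,0.087],[0,0,0,0,0,-0.14,0.087],[0,0,0,0,0,-0.14,0.087],[0,0,0,0,0,-0.14,0.087],[0,0,0,0,0,-0.14,0.087],[0,0,0,0,0,-0.14,0.087],[0,0,0,0,0,-0.14,0.087]],
  ],
)

```text
time_s: 16.0
tool_pos: [0.492, -0.1284, 0.2164]
tool_rot: [-179.9, -0.1, 91.0]
force: [-0.4, -0.1, -0.3]
grip_width: 0.0867
grasp_force: 0.0
```

```bash
python3 - <<'E'
from h import *
o=get_obs(); print(o["tool_pos"],o["tool_rot"],o["qpos"])
print(totool(np.array([.546,.2645,.215])-o["tool_pos"]))
E
```

```text
[ 0.49198613 -0.12840492  0.21637257] [-1.79947188e+02 -6.35908427e-02  9.09560506e+01] [ 36.45302219   1.53753272 -25.09292708  99.79539465   0.61263748
  78.87791416  12.2052033 ]
[0.39194721 0.06056379 0.00175175]
```

play_rows(
  steps=[
    [[0.0392,0.006,0,0,0,0,0.087],[0.0392,0.006,0,0,0,0,0.087],[0.0392,0.006,0,0,0,0,0.087],[0.0392,0.006,0,0,0,0,0.087],[0.0392,0.006,0,0,0,0,0.087],[0.0392,0.006,0,0,0,0,0.087],[0.0392,0.006,0,0,0,0,0.087],[0.0392,0.006,0,0,0,0,0.087],[0.0392,0.006,0,0,0,0,0.087],[0.0392,0.006,0,0,0,0,0.087],[0,0,0,0,0,0,0.087]],
  ],
)

```text
time_s: 17.1
tool_pos: [0.5454, 0.2713, 0.2162]
tool_rot: [-179.8, -0.3, 91.1]
force: [0.1, -0.3, 0.4]
grip_width: 0.0869
grasp_force: 0.0
```

play_rows(
  steps=[
    [[0,0,0,0,0,-0.135,0.087],[0,0,0,0,0,-0.135,0.087],[0,0,0,0,0,-0.135,0.087],[0,0,0,0,0,-0.135,0.087],[0,0,0,0,0,0,0.087],[0,0,0,0,0,0,0.087]],
  ],
)

```text
time_s: 17.7
tool_pos: [0.5481, 0.2625, 0.2167]
tool_rot: [-180.0, -0.0, 121.3]
force: [0.7, 0.8, 0.0]
grip_width: 0.087
grasp_force: 0.0
```

```bash
python3 - <<'E'
from h import *
o=get_obs(); print(o["time_s"],o["tool_pos"],o["tool_rot"],o["qpos"])
C={n:cam(n) for n in["wrist","scene","side"]}; ob=[]
k=[.546,.2645,.163]
for n,r in(("wrist",70),("scene",14),("side",14)):
    f,K,V=C[n]; u,v=map(int,proj(K,V,k)); m=colmask(f,(u-r,v-r,u+r,v+r),(42,70),110,40); y,x=np.nonzero(m)
    print(n,(u,v),m.sum(), (x.mean(),y.mean(),np.ptp(x),np.ptp(y)) if len(x) else 0)
    if len(x)>8: ob.append((K,V,x.mean(),y.mean()))
for q in ob: print(onz(*q,.163))
print("tri",tri(ob),tri(ob[:2]))
save("k1.png",C["wrist"][0])
E
```

```text
17.7 [0.54810409 0.26249799 0.21666345] [-1.79965252e+02 -3.25024690e-02  1.21265610e+02] [ 10.16389347  18.28986827 -47.62270088  85.90425759  13.51025629
  81.79966575  -6.68185436]
wrist (281, 211) 690.0 (np.float64(283.31304347826085), np.float64(209.90289855072464), np.int64(28), np.int64(28))
scene (391, 250) 96.0 (np.float64(391.1979166666667), np.float64(251.04166666666666), np.int64(10), np.int64(10))
side (264, 160) 20.0 (np.float64(264.1), np.float64(160.05), np.int64(4), np.int64(4))
[0.54647919 0.26606396 0.163     ]
[0.5472533  0.26487132 0.163     ]
[0.54624025 0.26815459 0.163     ]
tri [0.54656612 0.26568278 0.16348732] [0.54663473 0.26524352 0.16202146]
```

play_rows(
  steps=[
    [[0.003,0,0.02,0,0,-0.014,0.087],[0,0,0.02,0,0,0,0.087],[0,0,0.02,0,0,0,0.087],[0,0,0.015,0,0,0,0.087],[0,0,0.01,0,0,0,0.087],[0,0,0.005,0,0,0,0.087],[0,0,0.002,0,0,0,0.087],[0,0,0,0,0,0,0.087]],
  ],
)

```text
time_s: 18.65
tool_pos: [0.5473, 0.2648, 0.1254]
tool_rot: [180.0, 0.0, 122.2]
force: [-0.7, 0.4, 0.3]
grip_width: 0.087
grasp_force: 0.0
```

```bash
python3 - <<'E'
from h import *
o=get_obs(); print(o["tool_pos"],o["tool_rot"],o["force"])
f,K,V=cam("wrist"); u,v=map(int,proj(K,V,[.5466,.2655,.163])); m=colmask(f,(u-70,v-70,u+70,v+70),(42,70),110,40); y,x=np.nonzero(m)
print((u,v),m.sum(),x.mean(),y.mean(),np.ptp(x),np.ptp(y)); p=onz(K,V,x.mean(),y.mean(),.163); print(p,totool(p-o["tool_pos"]))
E
```

```text
[0.54729167 0.26480903 0.12536701] [1.79967724e+02 6.93793297e-03 1.22194644e+02] [-0.66826327  0.40336288  0.34379555]
(282, 263) 1330.0 282.86315789473684 258.9203007518797 44 34
[0.54545525 0.26781995 0.163     ] [ 3.51840000e-03  8.74155281e-05 -3.76336688e-02]
```

play_rows(
  steps=[
    [[0.001,0,0,0,0,0,0.05],[0,0,0,0,0,0,0.03],[0,0,0,0,0,0,0.015],[0,0,0,0,0,0,0.015],[0,0,0,0,0,0,0.015],[0,0,0,0,0,0,0.015],[0,0,0,0,0,0,0.015],[0,0,0,0,0,0,0.015],[0,0,0,0,0,0,0.015],[0,0,0,0,0,0,0.015],[0,0,0,0,0,0,0.015],[0,0,0,0,0,0,0.015]],
  ],
  force=25,
)

```text
time_s: 19.9
tool_pos: [0.547, 0.2658, 0.125]
tool_rot: [179.9, -0.0, 122.2]
force: [2.1, 2.3, -2.2]
grip_width: 0.0224
grasp_force: 25.0
```

play_rows(
  steps=[
    [[0,0,0,0,0,0,0.015],[0,0,0,0,0,0,0.015],[0,0,0,0,0,0,0.015]],
  ],
)

```text
time_s: 20.2
tool_pos: [0.5469, 0.2657, 0.1251]
tool_rot: [179.9, -0.0, 122.2]
force: [4.0, 2.2, -2.9]
grip_width: 0.0224
grasp_force: 25.0
```

play_rows(
  steps=[
    [[0,-0.001,-0.003,0,0,0,0.015],[0,-0.001,-0.003,0,0,0,0.015],[0,-0.002,-0.004,0,0,0,0.015],[0,0,0,0,0,0,0.015],[0,0,0,0,0,0,0.015]],
  ],
)

```text
time_s: 20.7
tool_pos: [0.5417, 0.2626, 0.1344]
tool_rot: [-179.8, 0.0, 122.2]
force: [-1.0, 0.2, -5.2]
grip_width: 0.0222
grasp_force: 25.0
```

play_rows(
  steps=[
    [[0,-0.003,-0.0005,0,0,0,0.015],[0,-0.005,0,0,0,0,0.015],[0,-0.005,0,0,0,0,0.015],[0,0,0,0,0,0,0.015]],
  ],
)

```text
time_s: 21.1
tool_pos: [0.5312, 0.2558, 0.1353]
tool_rot: [-179.9, 0.0, 122.2]
force: [-1.5, -0.8, -7.5]
grip_width: 0.0226
grasp_force: 25.0
```

play_rows(
  steps=[
    [[0,-0.005,0,0,0,0,0.015],[0,-0.005,0,0,0,0,0.015],[0,-0.005,0,0,0,0,0.015],[0,-0.005,0,0,0,0,0.015],[0,-0.005,0,0,0,0,0.015],[0,0,0,0,0,0,0.015]],
  ],
)

```text
time_s: 21.7
tool_pos: [0.5097, 0.2422, 0.1352]
tool_rot: [-179.9, 0.0, 122.2]
force: [-1.0, 0.3, -8.3]
grip_width: 0.0226
grasp_force: 25.0
```

```bash
python3 - <<'E'
from h import *
o=get_obs(); print(o["time_s"],o["tool_pos"],o["tool_rot"],o["force"],o["wrist_torque"])
f,K,V=cam("scene"); u,v=map(int,proj(K,V,[.51,.242,.173])); m=colmask(f,(u-20,v-20,u+20,v+20),(42,70),110,40); y,x=np.nonzero(m)
print((u,v),m.sum(),x.mean() if len(x) else 0,y.mean() if len(y) else 0)
# gate geometry: hinge at bay (-.1535,-.0125)
t=np.radians(32.2); ex=np.array([np.cos(t),np.sin(t)]); ey=np.array([-np.sin(t),np.cos(t)])
B=np.array([.3498,.1804])+.177*ex; H=B-.1535*ex-.0125*ey; print("hinge",H)
r=o["tool_pos"][:2]-H; print("knob rel bay",r@ex,r@ey)
for a in(.1,.2,.3,.4): 
    c,s=np.cos(-a),np.sin(-a); d=np.array([[c,-s],[s,c]])@r-r; print(a,H+r+d)
E
```

```text
21.7 [0.50971649 0.24221365 0.13521277] [-1.79870521e+02  3.31224648e-02  1.22197244e+02] [-0.96147745  0.28295692 -8.2896505 ] [ 0.10516905 -0.02587246 -0.02323527]
(391, 232) 0.0 0 0
hinge [0.37634649 0.18234518]
knob rel bay 0.1447592696676347 -0.02040941764784175
0.1 [0.51502707 0.22859977]
0.2 [0.518952   0.21452374]
0.3 [0.52145206 0.20012618]
0.4 [0.52250228 0.18555097]
```

play_rows(
  steps=[
    [[-0.0029,-0.0004,0,0,0,0.02,0.015],[-0.0058,-0.0009,0,0,0,0.04,0.015],[-0.0058,-0.0009,0,0,0,0.04,0.015],[0,0,0,0,0,0,0.015]],
  ],
  force=35,
)

```text
time_s: 22.15
tool_pos: [0.5167, 0.2283, 0.1352]
tool_rot: [-180.0, 0.0, 116.3]
force: [-2.7, 2.0, -9.8]
grip_width: 0.0216
grasp_force: 35.0
```

play_rows(
  steps=[
    [[-0.0058,-0.0009,0,0,0,0.04,0.015],[-0.0058,-0.0009,0,0,0,0.04,0.015],[-0.0058,-0.0009,0,0,0,0.04,0.015],[-0.0058,-0.0009,0,0,0,0.04,0.015],[-0.0058,-0.0009,0,0,0,0.04,0.015],[-0.0058,-0.0009,0,0,0,0.04,0.015],[-0.0058,-0.0009,0,0,0,0.04,0.015],[-0.0029,-0.0005,0,0,0,0.02,0.015],[0,0,0,0,0,0,0.015],[0,0,0,0,0,0,0.015],[0,0,0,0,0,0,0.015],[0,0,0,0,0,0,0.015]],
  ],
)

```text
time_s: 23.35
tool_pos: [0.5241, 0.1867, 0.1356]
tool_rot: [180.0, -0.0, 99.3]
force: [-0.5, 5.1, -9.5]
grip_width: 0.022
grasp_force: 35.0
```

```bash
python3 - <<'E'
from h import *
o=get_obs(); print(o["time_s"],o["tool_pos"],o["tool_rot"],o["force"],o["grip_width"])
H=np.array([.3763,.1823]); r=o["tool_pos"][:2]-H; r0=np.array([.5097,.2422])-H
print("gate by tool",np.arctan2(r0[1],r0[0])-np.arctan2(r[1],r[0]),np.hypot(*r),np.hypot(*r0))
# leaf as seen: project predicted stile edge & compare with the leaf silhouettes and knob
t=np.radians(32.2)
for n in("scene","side"):
    f,K,V=cam(n)
    l=silhouettes(n,"leaf"); print(n,[(round(d["p"],2),np.round(d["extent"]).tolist()) for d in l[:2]])
    for a in(0,.3,.38,.45):
        c,s=np.cos(t-a),np.sin(t-a); p=lambda x,y,z:proj(K,V,[H[0]+c*x-s*y,H[1]+s*x+c*y,z]).round(0).tolist()
        print(a,"stile top",p(.264,.003,.14),"bottom",p(.264,.003,.01))
# pile
f,K,V=cam("scene"); m=colmask(f,(235,190,315,255),(68,92)); print("mint",fitbox([(K,V,m)],[.547,-.06,-.09],z0=.019))
E
```

```text
23.35 [0.524062   0.18668739 0.13556551] [ 1.79992056e+02 -7.70671723e-03  9.93219664e+01] [-0.53217218  5.08350511 -9.48301823] 0.02197195046848605
gate by tool 0.3923596628508732 0.14782712018854008 0.14623122101658048
scene [(0.88, [343.0, 194.0, 399.0, 309.0]), (0.6, [342.0, 237.0, 365.0, 276.0])]
0 stile top [403.0, 288.0] bottom [392.0, 318.0]
0.3 stile top [365.0, 280.0] bottom [358.0, 310.0]
0.38 stile top [355.0, 277.0] bottom [349.0, 307.0]
0.45 stile top [347.0, 273.0] bottom [342.0, 304.0]
side [(0.84, [221.0, 168.0, 291.0, 210.0]), (0.35, [235.0, 168.0, 295.0, 188.0])]
0 stile top [276.0, 159.0] bottom [275.0, 190.0]
0.3 stile top [288.0, 166.0] bottom [287.0, 198.0]
0.38 stile top [290.0, 169.0] bottom [289.0, 201.0]
0.45 stile top [292.0, 171.0] bottom [291.0, 203.0]
mint (array([ 0.54562057, -0.06041842, -0.05108756]), np.float64(0.1424472022361405))
```

The gate stands at about 0.39 rad. The leaf silhouette and the 5 N spring load agree with that, and the pile is unchanged.

```bash
python3 -c "
from cell import *
print(sign_off())"
```

```text
the job is handed in; nothing more can be done
None
```

The job is handed in after about 23 s of the 51 s: the mint panel lies flush on the blue one (about 2 mm off by the wrist camera), the bolt is drawn about 38 mm, and the gripper is holding the gate about 0.39 rad open; the judge's result was not shown.

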